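# Sort the nuts, spigots and wedge into their sample trays

### The job

Sort the five loose parts on the bench (two nuts, two turned spigots, one wooden wedge): put each into the wooden tray whose back ledge carries a fixed sample of the same kind. Every part must lie wholly inside its tray on the tray floor: the nuts side by side and not stacked, the spigots standing upright with their thick end down, the wedge flat on its underside as it lies now. Do not knock a spigot over on the way, and leave the bottle and the jar nearby where they stand.

Things in the scene. Friction and masses are not known exactly. Their poses are not given: they have to be found in the camera images.
- nut_a_center (a point): Loose steel hexagon nut lying flat, 19 mm across the flats, 22 mm over the corners, 16 mm high. The point is its centre, half-way up (8 mm over its underside); z is its bore's axis, the two corners lie on its y axis and two flats face its +x and -x, so it is gripped on the flats by closing along x. The two loose nuts are alike.
- nut_b_center (a point): Loose steel hexagon nut lying flat, 19 mm across the flats, 22 mm over the corners, 16 mm high. The point is its centre, half-way up (8 mm over its underside); z is its bore's axis, the two corners lie on its y axis and two flats face its +x and -x, so it is gripped on the flats by closing along x. The two loose nuts are alike.
- spigot_a_center (a point): Loose steel turned spigot standing upright: a stepped round part 54 mm high, 30 mm in diameter up to 29 mm, about 22 mm in diameter above that (grip it on the thick lower part or half-way up). The point is its centre on its axis, half-way up (27 mm over its underside); z points up its axis. The two loose spigots are alike.
- spigot_b_center (a point): Loose steel turned spigot standing upright: a stepped round part 54 mm high, 30 mm in diameter up to 29 mm, about 22 mm in diameter above that (grip it on the thick lower part or half-way up). The point is its centre on its axis, half-way up (27 mm over its underside); z points up its axis. The two loose spigots are alike.
- wedge_a_center (a point): Loose wooden wedge lying flat, 90 mm long, 30 mm high all along. Seen from above it tapers: 24 mm wide at its -y end, 10 mm at its +y end, 17 mm in the middle; its -x side is straight along y, its +x side slants (9 degrees). The point is its middle, half-way up (15 mm over its underside), half-way along and between the two sides. z is up; grip it across x near the middle.
- tray_nuts: Fixed shallow wooden tray with a nut like the loose ones fixed as a sample on its back ledge. Origin: centre of the underside of its floor area. Floor 84 mm (x) by 120 mm (y), its top at z = 4 mm; 5 mm walls on front and ends, tops at z = 12 mm. x points to the ledge, 36 mm deep, 12 mm high, from x = 42 mm; sample at x = 62 mm, y = 0, up to z = 28 mm. y is along the tray, z up.
- tray_spigots: Fixed shallow wooden tray with a steel spigot like the loose ones fixed as a sample on its back ledge. Origin: centre of the underside of its floor area. Floor 84 mm (x) by 120 mm (y), its top at z = 4 mm; 5 mm walls on front and ends, tops at z = 12 mm. x points to the ledge, 36 mm deep, 12 mm high, from x = 42 mm; sample at x = 62 mm, y = 0, up to z = 66 mm. y is along the tray, z up.
- tray_wedges: Fixed shallow wooden tray with a wooden wedge like the loose one, lying along y, fixed as a sample on its back ledge. Origin: centre of the underside of its floor area. Floor 84 mm (x) by 120 mm (y), its top at z = 4 mm; 5 mm walls on front and ends, tops at z = 12 mm. x points to the ledge, 36 mm deep, 12 mm high, from x = 42 mm; sample at x = 62 mm, y = 0, up to z = 42 mm. y is along the tray, z up.
- glue_center (a point): Bystander: small round red and white squeeze bottle standing upright, 39 mm in diameter, 96 mm high. The point is its centre, half-way up.
- jar_center (a point): Bystander: squat round jar with a white ribbed lid, standing upright, 52 mm in diameter, 62 mm high. The point is its centre, half-way up.
Things that resemble listed ones, but are neither listed nor needed, are in the scene too. What is shaped like the part that bears spigot_a_center but blue or pink is not meant.

How it is judged:
By the outcome, as a careful person would: the job done as asked, in the order asked, and still so for the second after the job is handed in, with the robot touching nothing.
It also fails if it takes over 112 s, if anything falls off the work surface, if the arm or the gripper's body presses on something with over 40 N, if the wrist force passes 120 N, or if a joint passes its speed limit or range.

### The arm

A 6-joint arm with a two-finger parallel gripper is mounted at the origin on a cart in front of the work surface, level with it; the furniture and walls round the work are solid. World frame = base frame: x ahead of the robot, y to its left, z up, the work surface at z = 0. Lengths are in mm, angles in rad, forces in N, time in s.
With the tool pointing down it reaches from about 300 to 775 mm from the base axis. Payload 14.6 kg.
Tool frame: the origin (TCP) lies at the very end of the fingers, on their centre line; the grasp point (between the pads) lies 19 mm behind it; z points along the fingers, y is the line along which they close (so a half turn about z gives the same grasp; the last joint's range is limited). The gripper opens to 94 mm and grips with 3 to 60 N. Pads are 16 mm wide; open, the fingers measure 119 mm over their backs; the gripper's body (75 mm by 177 mm) begins 78 mm behind the grasp point.
Start: joints at [-1.237, 0.3, 1.521, -0, 1.321, -0.067], TCP at [214.578, -506.405, 205.446] pointing down, gripper open.
Joint ranges: [-3.03, 3.03], [-0.79, 2.21], [0.23, 2.52], [-1.04, 4.18], [0, 3.07], [-2.55, 2.55]. Speed limits (rad/s): [2.22, 2.22, 2.57, 3.14, 3.14, 3.14].

### API

Orientations are given as [roll, pitch, yaw] about the fixed x, y, z axes, in that order (R = Rz(yaw) Ry(pitch) Rx(roll)).
In Python, from cell import read_state, viewer, manip, models gives the robot as it stands.
- The arm moves only by the tool carry_out, never from a script. Its argument "deltas" is a list of rows, each an object with "dp": the shift along the tool's x, y, z in mm, a list of three; "roll": the turn about the tool's z in degrees; "gripper": the opening, from -1 (shut) to 1 (fully open), so that 0 is half open. In form: [{"dp": [tx, ty, tz], "roll": roll, "gripper": gripper}, ...]. A call has 1 to 12 rows; each row is the pose to reach, as a shift and turn from the pose commanded when the call began, along the tool's axes at that moment; what a row does not reach only later rows make up. A row lasts 1/12 s, in which the tool goes at most 41.7 mm and 7.16 degrees, less where a joint would pass 70% of its speed; a pose out of reach is approached as far as the arm can. A call with a gripper value outside its range is refused whole. The fingers move at their own pace and stop on an object; "newtons" is the grip in N (left out, the last holds). Time passes only in rows, so rows that repeat a pose let the fingers close. It gives the time, the measured TCP pose, the force, the opening and the grip force at its end, in the units of the state.
- read_state(): the state, without advancing time (a new reading comes with each control period).
- viewer.camera(name): name is "scene" or "side" or "wrist"; returns the picture (480x640x3 uint8, red, green, blue); there is no depth.
- viewer.camera_params(name): a dict with "fovy" (degrees; the focal length in pixels is half the picture's height over the tangent of half this angle, whatever the lens; pixels are square), "cx", "cy" (the principal point, pixels), "eye" and "attitude" of the camera in the world; the wrist camera has in their place "T_tool_cam" (4x4, takes a point from camera to tool coordinates, whose origin is the TCP and whose axes are the flange's). Camera axes: x right, y up, looking along -z (the intrinsics and any distortion apply to the point x, -y, -z); pixel columns grow to the right and rows downward; lengths in mm; the calibration is good to about 2 mm. A picture is of the moment at which its call begins: read the wrist's pose just before it. camera_params takes no time and is no camera call.
- manip.sign_off(): hands the job in; it is judged then, once.
Trained networks look in the newest picture that a camera, given by its name, has taken for a name from the list of things; names that differ only in an ending like _2 or _b are one class to them, and where a whole thing is asked for, a point or a joint stands for the part that bears it (a point fixed in the world has none). Each returns a list of dicts, best first, with "p" (0 to 1); they miss things now and then, are a little off and sometimes report something else, mostly with a low value. They report only what shows in the picture. A call takes as long as a camera call. They do not tell look-alikes from the thing itself.
- models.cut_out(camera, label): "region" (480x640 bool, what is visible of it) and "box" ([left, top, right, bottom] in pixels, round what is visible of it).
The state is a dict: "clock": time; "joints": joint angles; "qd": joint speeds; "effort": joint torques, N m; "eef_pos": TCP position; "eef_rot": TCP orientation; "wrist_force": force on the tool from outside, world axes, zero at the start; "moment": the same for the moment, N m; "finger_gap": finger opening in mm; "finger_force": force on a finger pad.
Only numpy, scipy, OpenCV 4.12 (cv2) and the standard library are available. Lean on these libraries where they do the work, as an engineer would, in place of code of your own. Each camera call takes 0.05 s, during which the arm holds its last target. There are 200 camera calls.

## Working session

There is one attempt and no reset: what is moved stays moved. The work goes in short steps, Python scripts to look and compute and a tool call to move; the robot and the scene stay as the last step left them, time stands still between calls to the robot, and variables do not carry over. Pictures are saved under pics/ and viewed, at most 14 in all, crops included, and the job is handed in when it is done.

Besides the shell and the picture viewer there is one more tool, called as name(argument=value, ...), one argument or row to a line, values as JSON. carry_out: Moves the arm, as the interface text tells. Its arguments: {"type":"object","properties":{"deltas":{"type":"array"},"newtons":{"type":"number"}},"required":["deltas"]}

```bash
mkdir -p pics; ls
python3 - <<'E'
from cell import read_state, viewer, manip, models
import cv2, json
s=read_state(); print(s)
for n in ("scene","side","wrist"):
    im=viewer.camera(n); cv2.imwrite(f"pics/{n}0.png",im[:,:,::-1]); print(n,viewer.camera_params(n))
E
```

```text
pics
{'clock': 0.0, 'joints': array([-1.23661085e+00,  3.00458201e-01,  1.52161186e+00, -2.10090847e-05,
        1.32070922e+00, -6.65796979e-02]), 'qd': array([-1.14895653e-03, -6.38965805e-04,  3.04087828e-04,  9.28526973e-05,
       -8.02193342e-04,  9.10957895e-04]), 'effort': array([ 6.69835972e-04, -5.31808412e+01, -3.52730656e+01,  7.08561670e-02,
        2.44786829e-02, -1.12387474e-04]), 'eef_pos': array([ 214.47851197, -506.15452735,  204.8803924 ]), 'eef_rot': array([-3.14040730e+00, -5.86427726e-05,  4.00770356e-01]), 'wrist_force': array([-1.05902917,  0.96603272, -0.85613117]), 'moment': array([ 0.04037261,  0.0149256 , -0.00984442]), 'finger_force': 0.0, 'finger_gap': 93.99827508696545}
scene {'fovy': 51.680264529606305, 'cx': 322.5132166610221, 'cy': 226.40347550825737, 'eye': array([  19.11337937, -843.032445  , 1034.67864436]), 'attitude': array([ 0.73548642, -0.00393613, -0.53962262])}
side {'fovy': 55.33231706901, 'cx': 315.4826826120696, 'cy': 247.73412302977314, 'eye': array([ -3.24206781, 583.55347332, 648.81514922]), 'attitude': array([ 0.96500292,  0.0194675 , -2.57077825])}
wrist {'fovy': 61.05734520320114, 'cx': 317.96857407007997, 'cy': 233.60707109228332, 'T_tool_cam': array([[-6.88107149e-04,  9.60518099e-01,  2.78216655e-01,
         8.23498724e+01],
       [ 9.99999659e-01,  7.88132445e-04, -2.47679505e-04,
         5.55352641e-01],
       [-4.57172220e-04,  2.78216390e-01, -9.60518314e-01,
        -1.80311545e+02],
       [ 0.00000000e+00,  0.00000000e+00,  0.00000000e+00,
         1.00000000e+00]])}
```

View pics/scene0.png

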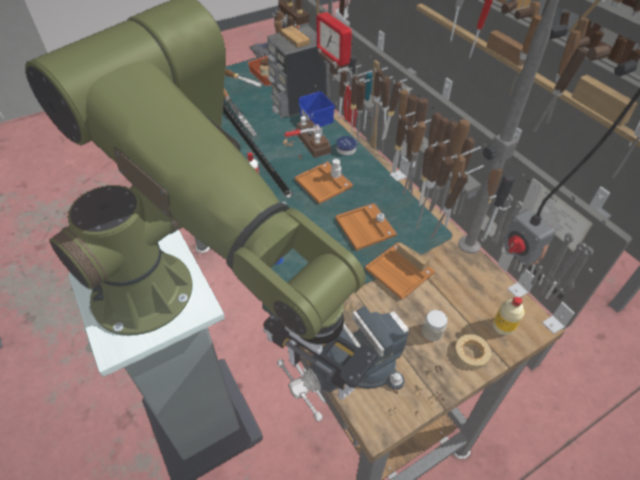

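View pics/side0.png

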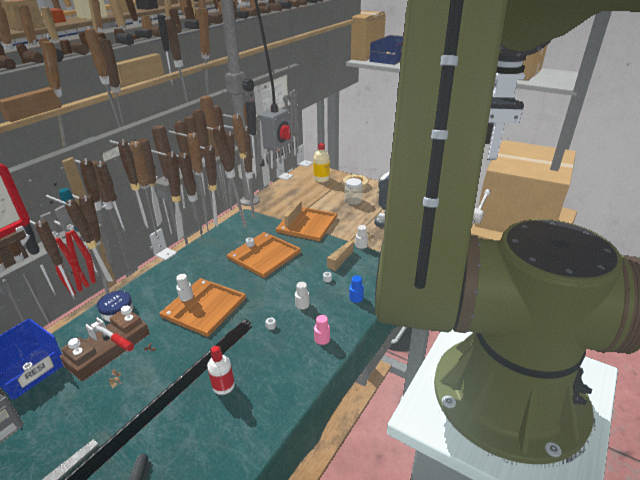

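```bash
cat > h.py <<'E'
import numpy as np, cv2
from scipy.spatial.transform import Rotation as Ro
from cell import read_state, viewer, manip, models
class Cam:
    def __init__(s,n,shoot=True):
        s.n=n; st=read_state(); p=viewer.camera_params(n); s.st=st
        if shoot: s.im=viewer.camera(n)
        s.f=240/np.tan(np.radians(p['fovy']/2)); s.c=np.array([p['cx'],p['cy']])
        if n=='wrist':
            T=np.eye(4); T[:3,:3]=Ro.from_euler('xyz',st['eef_rot']).as_matrix(); T[:3,3]=st['eef_pos']
            T=T@p['T_tool_cam']; s.R,s.e=T[:3,:3],T[:3,3]
        else: s.R,s.e=Ro.from_euler('xyz',p['attitude']).as_matrix(),p['eye']
    def ray(s,uv,z):
        uv=np.atleast_2d(np.asarray(uv,float)); d=(uv-s.c)/s.f
        d=np.c_[d[:,0],-d[:,1],-np.ones(len(d))]@s.R.T
        return s.e+d*((z-s.e[2])/d[:,2])[:,None]
    def proj(s,P):
        q=(np.atleast_2d(P)-s.e)@s.R
        return np.c_[q[:,0]/-q[:,2],q[:,1]/q[:,2]]*s.f+s.c
    def save(s,name): cv2.imwrite(name,s.im[:,:,::-1])
H=dict(nut_a_center=8,spigot_a_center=27,wedge_a_center=15,tray_nuts=8,tray_spigots=8,tray_wedges=8,glue_center=48,jar_center=31)
def find(c,labels=H,pmin=.2):
    for l in labels:
        for d in models.cut_out(c.n,l):
            if d['p']<pmin: continue
            v,u=np.nonzero(d['region']); b=d['box']
            col=c.im[d['region']].mean(0).round()
            print(l,round(d['p'],2),'box',np.round(b).astype(int),'cen',np.round([u.mean(),v.mean()],1),'xy@h',c.ray([(b[0]+b[2])/2,(b[1]+b[3])/2],H[l])[0,:2].round(1),'rgb',col,len(u))
E
python3 - <<'E'
from h import *
c=Cam('side'); find(c)
R=c.R; print('fwd',-R[:,2],'up',R[:,1])
E
```

```text
spigot_a_center 0.86 box [317 316 328 346] cen [321.3 330.3] xy@h [331.2  60.4] rgb [208. 125. 159.] 321
spigot_a_center 0.66 box [296 283 308 308] cen [301.6 295.8] xy@h [422.5  -5.1] rgb [171. 172. 171.] 310
spigot_a_center 0.63 box [354 276 361 304] cen [356.1 289.7] xy@h [333.  -80.8] rgb [ 42.  88. 180.] 306
spigot_a_center 0.27 box [229 232 301 280] cen [263.3 253.9] xy@h [574.8 -75.3] rgb [182. 124.  76.] 1891
wedge_a_center 0.94 box [328 239 352 270] cen [339.8 255.4] xy@h [ 436.9 -186.5] rgb [142. 123.  96.] 440
wedge_a_center 0.35 box [156 272 249 335] cen [201.1 304.5] xy@h [592.6 114.4] rgb [181. 128.  83.] 2994
tray_nuts 0.95 box [230 232 302 279] cen [263.5 253.6] xy@h [591.  -98.9] rgb [184. 125.  76.] 1808
tray_spigots 0.59 box [156 276 249 337] cen [201.3 304.4] xy@h [592.8 114.8] rgb [179. 127.  83.] 3066
tray_wedges 0.97 box [276 201 336 242] cen [305.4 221.6] xy@h [ 596.6 -280.8] rgb [169. 119.  75.] 1474
tray_wedges 0.21 box [323 274 330 283] cen [327.  275.7] xy@h [421.2 -99.2] rgb [171. 177. 180.] 77
glue_center 0.71 box [205 345 236 394] cen [220.1 372. ] xy@h [418.3 243.2] rgb [165. 115. 118.] 902
jar_center 0.91 box [344 175 364 206] cen [352.9 190.7] xy@h [ 549.2 -460.3] rgb [169. 166. 157.] 435
fwd [ 0.4534954  -0.6857346  -0.56930658] up [ 0.29419934 -0.4877865   0.82189481]
```

Run:
```python
from h import *
c=Cam('side'); cr=c.im[180:380,150:400]
cv2.imwrite('pics/sidecrop.png',cv2.resize(cr,(750,600),interpolation=cv2.INTER_CUBIC)[:,:,::-1])
print(c.ray([[270,324],[327,277]],8)[:,:2].round(),c.ray([[361,237],[302,295]],27)[:,:2].round())
```

```text
[[ 441.   82.]
 [ 423. -104.]] [[ 421. -262.]
 [ 423.   -6.]]
```

View pics/sidecrop.png

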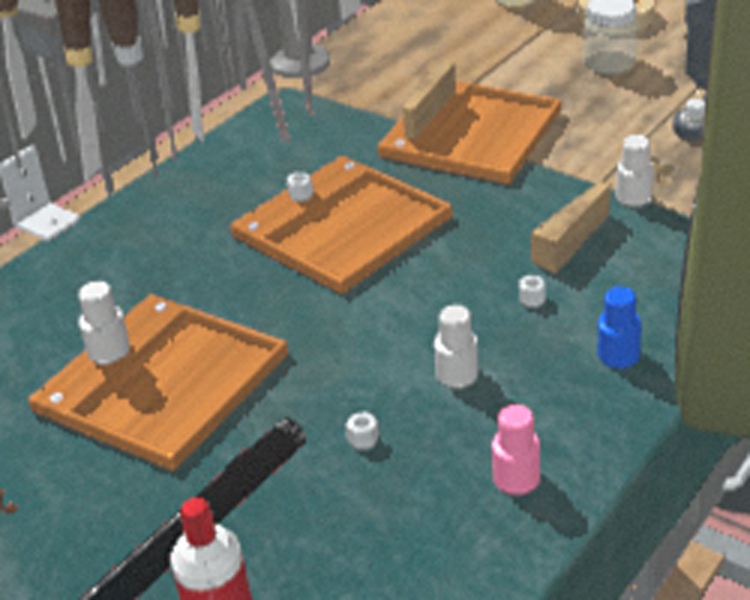

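Run:
```python
from h import *
c=Cam('side',False)
T={'spig':[(30,400),(172,460),(288,347),(157,295)],'nut':[(232,225),(343,285),(452,211),(345,157)],'wedge':[(379,148),(514,178),(560,101),(455,84)]}
M=np.array([[78,65],[-47,65],[-47,-65],[78,-65]],float)
for k,p in T.items():
    P=c.ray(np.array(p)/3+[150,180],12)[:,:2]
    a=P-P.mean(0);b=M-M.mean(0)
    U,S,V=np.linalg.svd(b.T@a); R=(U@V).T
    t=P.mean(0)-R@M.mean(0)
    print(k,'origin',t.round(),'yaw',np.degrees(np.arctan2(R[1,0],R[0,0])).round(1),'res',(P-M@R.T-t).round(0).tolist())
W=np.array([(533,232),(605,185)])/3+[150,180]
```

```text
spig origin [576. 110.] yaw 3.4 res [[-1.0, -0.0], [1.0, -2.0], [1.0, 2.0], [-1.0, 0.0]]
nut origin [ 584. -101.] yaw -7.6 res [[-0.0, -2.0], [-1.0, -3.0], [0.0, 3.0], [1.0, 1.0]]
wedge origin [ 568. -278.] yaw 9.6 res [[3.0, -0.0], [0.0, -0.0], [10.0, -1.0], [-13.0, 2.0]]
```

carry_out(
  deltas=[
    {"dp": [390, -300, -35], "roll": 23, "gripper": 1},
    {"dp": [390, -300, -35], "roll": 23, "gripper": 1},
    {"dp": [390, -300, -35], "roll": 23, "gripper": 1},
    {"dp": [390, -300, -35], "roll": 23, "gripper": 1},
    {"dp": [390, -300, -35], "roll": 23, "gripper": 1},
    {"dp": [390, -300, -35], "roll": 23, "gripper": 1},
    {"dp": [390, -300, -35], "roll": 23, "gripper": 1},
    {"dp": [390, -300, -35], "roll": 23, "gripper": 1},
    {"dp": [390, -300, -35], "roll": 23, "gripper": 1},
    {"dp": [390, -300, -35], "roll": 23, "gripper": 1},
    {"dp": [390, -300, -35], "roll": 23, "gripper": 1},
    {"dp": [390, -300, -35], "roll": 23, "gripper": 1},
  ],
)

```text
clock: 1.65
eef_pos: [457.3, -75.8, 240.9]
eef_rot: [3.141, -0.001, -0.0]
wrist_force: [-0.2, -0.6, -0.2]
finger_gap: 94.0
finger_force: 0.0
```

Run:
```python
from h import *
c=Cam('wrist'); c.save('pics/w1.png'); print(c.st['eef_pos'],c.st['eef_rot'],c.st['qd'].round(2)); find(c,pmin=.3)
```

```text
[457.27550995 -75.79330512 240.9020266 ] [ 3.14145742e+00 -7.33006802e-04 -3.17630741e-04] [ 1.    0.32 -0.42  0.    0.09  0.99]
nut_a_center 0.83 box [338 216 353 240] cen [343.8 230. ] xy@h [ 426.3 -104.9] rgb [160. 160. 160.] 328
spigot_a_center 0.84 box [310 291 337 336] cen [323.  310.8] xy@h [337.2 -81.4] rgb [ 28.  70. 169.] 1013
spigot_a_center 0.73 box [231 214 266 250] cen [247.7 232.9] xy@h [427.7  -5.8] rgb [183. 179. 175.] 980
spigot_a_center 0.56 box [278   0 430 122] cen [348.2  55.5] xy@h [ 587.3 -108.1] rgb [154.  93.  52.] 15936
wedge_a_center 0.64 box [381 207 474 232] cen [420.6 222.2] xy@h [ 437.4 -188.5] rgb [139. 113.  83.] 2019
tray_nuts 0.77 box [274   0 423 122] cen [348.1  55.4] xy@h [ 589.5 -104.9] rgb [154.  93.  52.] 15893
tray_spigots 0.59 box [ 33   0 200 127] cen [117.8  59.6] xy@h [587.3 113.9] rgb [146.  89.  51.] 17251
tray_wedges 0.67 box [453   0 608 140] cen [530.8  60.7] xy@h [ 581.5 -277.2] rgb [135.  84.  48.] 18001
glue_center 0.79 box [  0 216  37 263] cen [ 15.6 233.5] xy@h [426.  211.3] rgb [116.  52.  54.] 1273
```

View pics/w1.png

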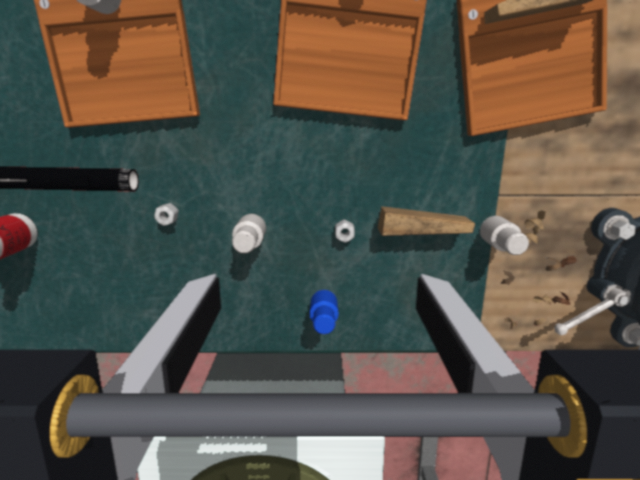

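carry_out(
  deltas=[
    {"dp": [0, 0, 0], "roll": 0, "gripper": -0.1},
    {"dp": [0, 0, 0], "roll": 0, "gripper": -0.1},
    {"dp": [0, 0, 0], "roll": 0, "gripper": -0.1},
  ],
)

```text
clock: 2.35
eef_pos: [456.5, -78.4, 240.5]
eef_rot: [3.142, -0.0, -0.001]
wrist_force: [0.1, 0.4, -0.3]
finger_gap: 77.2
finger_force: 0.0
```

Run:
```python
from h import *
c=Cam('wrist'); c.save('pics/w2.png'); print(c.st['eef_pos'],c.st['eef_rot'],c.st['qd'].round(2),c.st['finger_gap']); find(c,['nut_a_center','spigot_a_center','wedge_a_center','glue_center'],pmin=.15)
s=Cam('side',False); print('edge',s.ray(np.array([(0,265),(360,0)])/3+[150,180],0).round())
cr=c.im[190:270,130:550]; print(1)
cv2.imwrite('pics/w2c.png',np.vstack([cv2.resize(c.im[190:270,140:360],(792,288),interpolation=cv2.INTER_CUBIC),cv2.resize(c.im[190:270,340:560],(792,288),interpolation=cv2.INTER_CUBIC)])[:,:,::-1])
```

```text
[456.51631797 -78.36180535 240.48907511] [ 3.14156858e+00 -6.40775322e-05 -1.28798964e-03] [ 0.01  0.   -0.   -0.    0.   -0.  ] 77.22073472613067
nut_a_center 0.73 box [335 216 349 241] cen [341.7 229.5] xy@h [ 425.2 -103.6] rgb [167. 167. 166.] 296
spigot_a_center 0.76 box [308 291 334 332] cen [320.7 310. ] xy@h [338.3 -81.3] rgb [ 28.  70. 172.] 979
spigot_a_center 0.75 box [172 292 198 326] cen [184.  306.3] xy@h [342.   63.3] rgb [209. 119. 149.] 322
spigot_a_center 0.71 box [226 211 267 252] cen [245.2 231.7] xy@h [427.2  -6.5] rgb [180. 176. 173.] 1025
wedge_a_center 0.98 box [376 205 471 237] cen [417.7 221.6] xy@h [ 434.8 -187.3] rgb [141. 114.  83.] 1987
glue_center 0.77 box [  0 215  35 256] cen [ 14.1 232.7] xy@h [429.7 208.5] rgb [116.  50.  52.] 1133
glue_center 0.71 box [ 27   0 195 128] cen [114.8  59.4] xy@h [581.5  97.6] rgb [146.  89.  51.] 17455
edge [[ 803.   76.    0.]
 [ 842. -441.    0.]]
1
```

View pics/w2c.png

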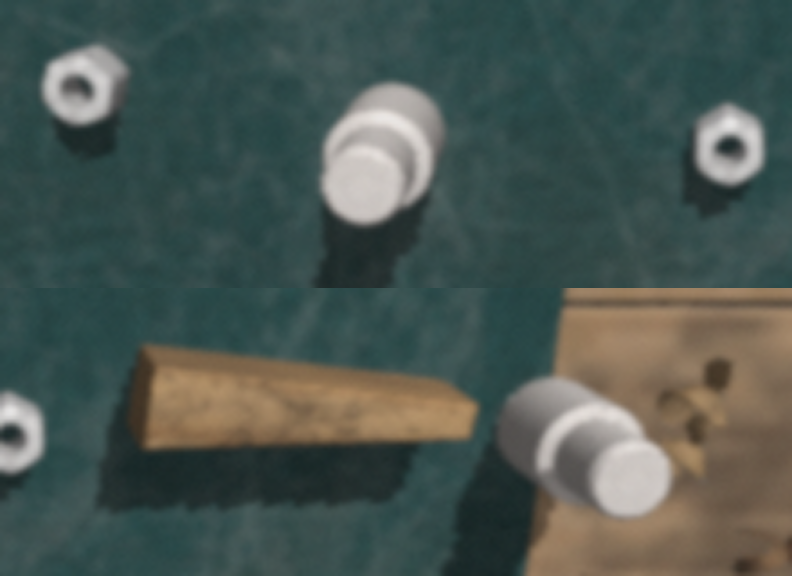

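View pics/w2.png

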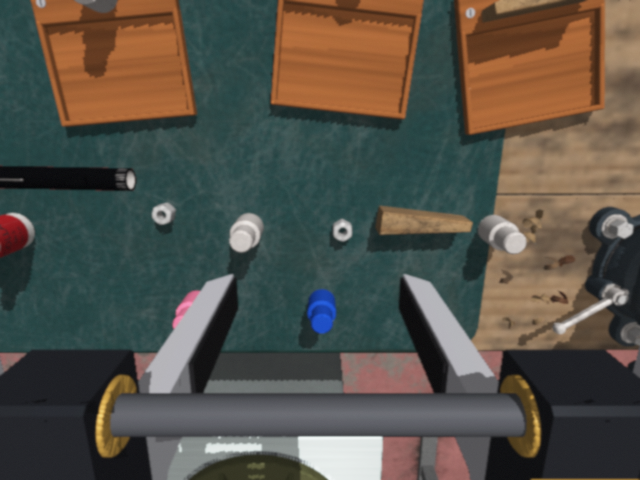

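Run:
```python
from h import *
c=Cam('wrist',False)
o=np.array([140,190]);o2=np.array([340,190])
print('nuts',c.ray([np.array([77,90])/3.6+o,np.array([730,146])/3.6+o],16)[:,:2].round(1).tolist())
print('spig',c.ray([np.array([364,183])/3.6+o,np.array([630,190])/3.6+o2],54)[:,:2].round(1).tolist())
W=c.ray(np.array([(155,74),(143,162),(478,115),(472,150)])/3.6+o2,30)[:,:2]
print('wedge',W.round(1).tolist(),W.mean(0), 'w',np.linalg.norm(W[0]-W[1]),np.linalg.norm(W[2]-W[3]), 'len',np.linalg.norm(W[:2].mean(0)-W[2:].mean(0)))
d=W[:2].mean(0)-W[2:].mean(0); print('axis dir deg (narrow->wide)',np.degrees(np.arctan2(d[1],d[0])))
for k,p in dict(spig=[(64,126),(195,116)],nut=[(272,105),(404,119)],wedge=[(468,134),(605,108)]).items():
    P=c.ray(p,12)[:,:2]; d=P[0]-P[1]; y=np.arctan2(d[1],d[0])-np.pi/2
    n=np.array([np.cos(y),np.sin(y)]); print(k,P.round().tolist(),'len',np.linalg.norm(d).round(1),'yaw',np.degrees(y).round(1),'org',(P.mean(0)+47*n).round(1))
```

```text
nuts [[441.9, 81.9], [425.2, -103.8]]
spig [[425.9, -5.6], [423.7, -264.2]]
wedge [[449.5, -142.2], [424.4, -139.9], [437.8, -231.6], [427.8, -231.0]] [ 434.88163734 -186.17561653] w 25.150795693225884 10.038405952660371 len 90.35942106898952
axis dir deg (narrow->wide) 87.35476733919973
spig [[530.0, 168.0], [539.0, 40.0]] len 128.4 yaw 4.1 org [581.4 107.7]
nut [[549.0, -34.0], [536.0, -161.0]] len 127.9 yaw -5.9 org [ 589.3 -102.7]
wedge [[522.0, -225.0], [546.0, -354.0]] len 131.3 yaw 10.6 org [ 580.1 -280.6]
```

carry_out(
  deltas=[
    {"dp": [-31, 25.5, 40], "roll": 0, "gripper": -0.32},
    {"dp": [-31, 25.5, 80], "roll": 0, "gripper": -0.32},
    {"dp": [-31, 25.5, 120], "roll": 0, "gripper": -0.32},
    {"dp": [-31, 25.5, 160], "roll": 0, "gripper": -0.32},
    {"dp": [-31, 25.5, 195], "roll": 0, "gripper": -0.32},
    {"dp": [-31, 25.5, 195], "roll": 0, "gripper": -0.32},
    {"dp": [-31, 25.5, 195], "roll": 0, "gripper": -0.32},
    {"dp": [-31, 25.5, 195], "roll": 0, "gripper": -0.32},
  ],
)

```text
clock: 3.27
eef_pos: [426.8, -103.8, 47.6]
eef_rot: [3.141, -0.002, -0.0]
wrist_force: [0.6, -0.0, 0.3]
finger_gap: 32.1
finger_force: 0.0
```

Run:
```python
from h import *
c=Cam('wrist'); c.save('pics/w3.png'); print(c.st['eef_pos'],c.st['finger_gap']); find(c,['nut_a_center','wedge_a_center'],pmin=.15)
```

```text
[ 426.82244664 -103.82813819   47.61915432] 32.12673611878542
wedge_a_center 0.63 box [378 224 565 287] cen [459.7 258.2] xy@h [ 434.9 -189. ] rgb [149. 121.  89.] 8030
```

View pics/w3.png

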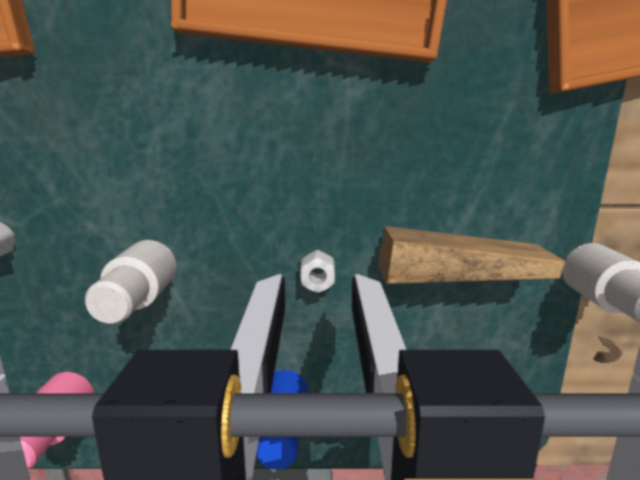

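carry_out(
  deltas=[
    {"dp": [0, 0, 25], "roll": 0, "gripper": -0.32},
    {"dp": [0, 0, 42], "roll": 0, "gripper": -0.32},
    {"dp": [0, 0, 42], "roll": 0, "gripper": -0.32},
    {"dp": [0, 0, 42], "roll": 0, "gripper": -0.32},
    {"dp": [0, 0, 42], "roll": 0, "gripper": -1},
    {"dp": [0, 0, 42], "roll": 0, "gripper": -1},
    {"dp": [0, 0, 42], "roll": 0, "gripper": -1},
    {"dp": [0, 0, 42], "roll": 0, "gripper": -1},
    {"dp": [0, 0, 42], "roll": 0, "gripper": -1},
    {"dp": [0, 0, 20], "roll": 0, "gripper": -1},
    {"dp": [0, 0, -15], "roll": 0, "gripper": -1},
    {"dp": [0, 0, -15], "roll": 0, "gripper": -1},
  ],
  newtons=25,
)

```text
clock: 4.42
eef_pos: [428.1, -104.3, 65.7]
eef_rot: [3.139, -0.007, -0.001]
wrist_force: [1.1, -0.7, 1.8]
finger_gap: 18.4
finger_force: 25.0
```

carry_out(
  deltas=[
    {"dp": [40, 5, 0], "roll": 2, "gripper": -1},
    {"dp": [80, 10, 0], "roll": 4, "gripper": -1},
    {"dp": [120, 15, 0], "roll": 6.5, "gripper": -1},
    {"dp": [155, 19.5, 0], "roll": 6.5, "gripper": -1},
    {"dp": [173, 19.5, 0], "roll": 6.5, "gripper": -1},
    {"dp": [173, 19.5, 0], "roll": 6.5, "gripper": -1},
    {"dp": [173, 19.5, 30], "roll": 6.5, "gripper": -1},
    {"dp": [173, 19.5, 45], "roll": 6.5, "gripper": -1},
    {"dp": [173, 19.5, 51], "roll": 6.5, "gripper": -1},
    {"dp": [173, 19.5, 51.5], "roll": 6.5, "gripper": -1},
    {"dp": [173, 19.5, 52], "roll": 6.5, "gripper": -1},
    {"dp": [173, 19.5, 52], "roll": 6.5, "gripper": -1},
  ],
)

```text
clock: 5.42
eef_pos: [598.6, -123.2, 9.1]
eef_rot: [3.141, -0.001, -0.114]
wrist_force: [0.1, 0.3, 0.1]
finger_gap: 18.6
finger_force: 25.0
```

carry_out(
  deltas=[
    {"dp": [0, 0, 1], "roll": 0, "gripper": -1},
    {"dp": [0, 0, 1], "roll": 0, "gripper": -0.35},
    {"dp": [0, 0, 1], "roll": 0, "gripper": -0.35},
    {"dp": [0, 0, 1], "roll": 0, "gripper": -0.35},
    {"dp": [0, 0, -30], "roll": 0, "gripper": -0.35},
    {"dp": [0, 0, -70], "roll": 0, "gripper": -0.3},
    {"dp": [0, 0, -100], "roll": 0, "gripper": -0.3},
  ],
)

```text
clock: 6.0
eef_pos: [598.8, -123.1, 110.9]
eef_rot: [3.141, -0.001, -0.114]
wrist_force: [0.6, -0.1, 0.4]
finger_gap: 33.0
finger_force: 0.0
```

carry_out(
  deltas=[
    {"dp": [-30, -30, 0], "roll": -2, "gripper": -0.3},
    {"dp": [-60, -60, 0], "roll": -4, "gripper": -0.3},
    {"dp": [-90, -90, 0], "roll": -6, "gripper": -0.3},
    {"dp": [-120, -120, 0], "roll": -6, "gripper": -0.3},
    {"dp": [-150, -150, 0], "roll": -6, "gripper": -0.3},
    {"dp": [-179, -186, 20], "roll": -6, "gripper": -0.3},
    {"dp": [-179, -186, 30], "roll": -6, "gripper": -0.3},
    {"dp": [-179, -186, 30], "roll": -6, "gripper": -0.3},
    {"dp": [-179, -186, 30], "roll": -6, "gripper": -0.3},
  ],
)

```text
clock: 6.75
eef_pos: [442.0, 82.2, 78.7]
eef_rot: [3.141, 0.0, -0.008]
wrist_force: [0.4, -0.7, 1.3]
finger_gap: 32.8
finger_force: 0.0
```

Run:
```python
from h import *
c=Cam('wrist'); c.save('pics/w4.png'); print(c.st['eef_pos'],c.st['eef_rot'],c.st['finger_gap']); find(c,['nut_a_center'],pmin=.15)
p=c.proj([[441.9,81.9,16]])[0]; print(p); u,v=p.round().astype(int)
a=cv2.resize(c.im[v-40:v+40,u-53:u+53],(400,300),interpolation=cv2.INTER_CUBIC); b=cv2.resize(c.im,(400,300))
cv2.imwrite('pics/w4c.png',np.hstack([a,b])[:,:,::-1])
```

```text
[442.0074216   82.17819002  78.67946949] [ 3.14146700e+00  2.55180966e-04 -8.04516448e-03] 32.75367441684977
[318.17953788 252.26429797]
```

View pics/w4c.png

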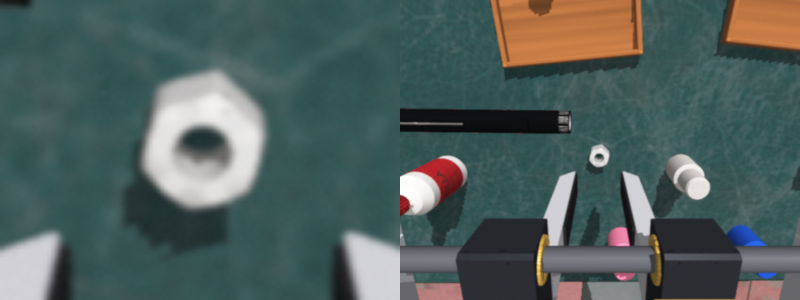

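carry_out(
  deltas=[
    {"dp": [0, 0, 30], "roll": 7, "gripper": -0.32},
    {"dp": [0, 0, 55], "roll": 13, "gripper": -0.32},
    {"dp": [0, 0, 75], "roll": 13, "gripper": -0.32},
    {"dp": [0, 0, 75], "roll": 13, "gripper": -0.32},
    {"dp": [0, 0, 75], "roll": 13, "gripper": -1},
    {"dp": [0, 0, 75], "roll": 13, "gripper": -1},
    {"dp": [0, 0, 75], "roll": 13, "gripper": -1},
    {"dp": [0, 0, 75], "roll": 13, "gripper": -1},
    {"dp": [0, 0, 75], "roll": 13, "gripper": -1},
    {"dp": [0, 0, 50], "roll": 13, "gripper": -1},
    {"dp": [0, 0, 10], "roll": 13, "gripper": -1},
    {"dp": [0, 0, 10], "roll": 13, "gripper": -1},
  ],
  newtons=25,
)

```text
clock: 7.85
eef_pos: [444.7, 82.4, 74.1]
eef_rot: [-3.139, -0.008, -0.236]
wrist_force: [0.2, -0.2, 0.7]
finger_gap: 18.4
finger_force: 25.0
```

carry_out(
  deltas=[
    {"dp": [33, 25, 0], "roll": 0, "gripper": -1},
    {"dp": [66, 50, 0], "roll": 0, "gripper": -1},
    {"dp": [99, 75, 0], "roll": 0, "gripper": -1},
    {"dp": [132, 100, 0], "roll": 0, "gripper": -1},
    {"dp": [155, 117, 0], "roll": 0, "gripper": -1},
    {"dp": [167.5, 126.5, 0], "roll": 0, "gripper": -1},
    {"dp": [167.5, 126.5, 10], "roll": 0, "gripper": -1},
    {"dp": [167.5, 126.5, 40], "roll": 0, "gripper": -1},
    {"dp": [167.5, 126.5, 56], "roll": 0, "gripper": -1},
    {"dp": [167.5, 126.5, 60], "roll": 0, "gripper": -1},
    {"dp": [167.5, 126.5, 60.5], "roll": 0, "gripper": -1},
    {"dp": [167.5, 126.5, 61], "roll": 0, "gripper": -1},
  ],
)

```text
clock: 8.85
eef_pos: [574.8, -79.5, 7.3]
eef_rot: [-3.142, 0.0, -0.236]
wrist_force: [0.2, -0.6, -0.6]
finger_gap: 18.6
finger_force: 25.0
```

carry_out(
  deltas=[
    {"dp": [0, 0, 0.5], "roll": 0, "gripper": -0.35},
    {"dp": [0, 0, 0.5], "roll": 0, "gripper": -0.35},
    {"dp": [0, 0, 0.5], "roll": 0, "gripper": -0.35},
    {"dp": [0, 0, -30], "roll": 0, "gripper": -0.35},
    {"dp": [0, 0, -70], "roll": 0, "gripper": 0.25},
    {"dp": [-20, -5, -100], "roll": -4, "gripper": 0.25},
    {"dp": [-60, -14, -100], "roll": -8, "gripper": 0.25},
    {"dp": [-100, -23, -100], "roll": -13.5, "gripper": 0.25},
    {"dp": [-140, -32, -100], "roll": -13.5, "gripper": 0.25},
    {"dp": [-162, -37, -100], "roll": -13.5, "gripper": 0.25},
    {"dp": [-162, -37, -100], "roll": -13.5, "gripper": 0.25},
    {"dp": [-162, -37, -100], "roll": -13.5, "gripper": 0.25},
  ],
)

```text
clock: 9.85
eef_pos: [426.4, -6.0, 108.2]
eef_rot: [3.141, -0.002, 0.0]
wrist_force: [0.8, -0.9, -0.3]
finger_gap: 59.3
finger_force: 0.0
```

Run:
```python
from h import *
c=Cam('wrist'); c.save('pics/w5.png'); print(c.st['eef_pos'],c.st['eef_rot'],c.st['finger_gap'],c.st['qd'].round(2)); find(c,['spigot_a_center'],pmin=.15)
print(c.proj([[425.9,-5.6,54],[425.9,-5.6,0]]))
```

```text
[426.3870363   -5.97353157 108.16717607] [ 3.14142460e+00 -1.66883590e-03  1.92522887e-04] 59.31107333671192 [-0.02  0.04 -0.05 -0.   -0.   -0.  ]
spigot_a_center 0.72 box [296 215 342 272] cen [316.2 244. ] xy@h [426.2  -6.6] rgb [206. 201. 197.] 2034
spigot_a_center 0.71 box [233 333 254 391] cen [244.9 361.6] xy@h [335.   48.7] rgb [205. 113. 144.] 533
spigot_a_center 0.34 box [360   0 581  76] cen [476.   32.3] xy@h [553.  -95.7] rgb [165. 102.  58.] 12832
[[317.09770889 257.51983285]
 [317.23841688 233.1444958 ]]
```

View pics/w5.png

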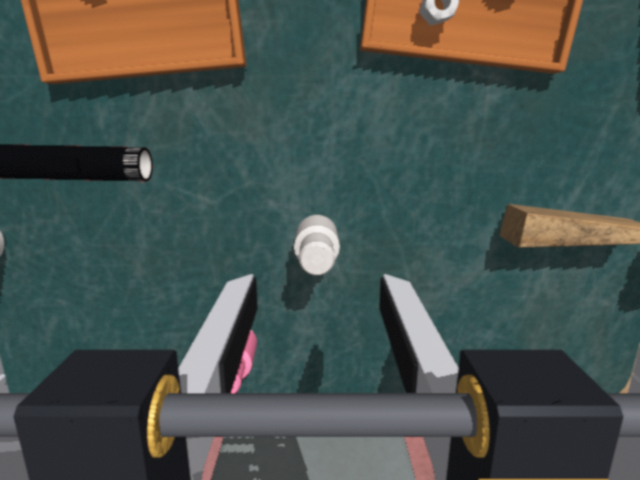

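carry_out(
  deltas=[
    {"dp": [0, 0, 35], "roll": 0, "gripper": 0.25},
    {"dp": [0, 0, 70], "roll": 0, "gripper": 0.25},
    {"dp": [0, 0, 95], "roll": 0, "gripper": 0.25},
    {"dp": [0, 0, 104], "roll": 0, "gripper": 0.25},
    {"dp": [0, 0, 104], "roll": 0, "gripper": 0.25},
    {"dp": [0, 0, 104], "roll": 0, "gripper": -0.2},
    {"dp": [0, 0, 104], "roll": 0, "gripper": -1},
    {"dp": [0, 0, 104], "roll": 0, "gripper": -1},
    {"dp": [0, 0, 104], "roll": 0, "gripper": -1},
    {"dp": [0, 0, 104], "roll": 0, "gripper": -1},
    {"dp": [0, 0, 104], "roll": 0, "gripper": -1},
    {"dp": [0, 0, 104], "roll": 0, "gripper": -1},
  ],
  newtons=25,
)

```text
clock: 10.95
eef_pos: [426.8, -6.2, 4.0]
eef_rot: [3.142, -0.001, -0.001]
wrist_force: [-0.1, 1.1, 6.6]
finger_gap: 29.2
finger_force: 25.0
```

carry_out(
  deltas=[
    {"dp": [0, 0, -15], "roll": 0, "gripper": -1},
    {"dp": [0, 0, -40], "roll": 0, "gripper": -1},
    {"dp": [12, -10, -65], "roll": 0, "gripper": -1},
    {"dp": [40, -33, -70], "roll": -2, "gripper": -1},
    {"dp": [70, -57, -70], "roll": -4, "gripper": -1},
    {"dp": [100, -81, -70], "roll": -4, "gripper": -1},
    {"dp": [130, -105, -70], "roll": -4, "gripper": -1},
    {"dp": [153, -125, -70], "roll": -4, "gripper": -1},
    {"dp": [167, -136, -70], "roll": -4, "gripper": -1},
    {"dp": [167, -136, -70], "roll": -4, "gripper": -1},
    {"dp": [167, -136, -70], "roll": -4, "gripper": -1},
  ],
)

```text
clock: 11.87
eef_pos: [593.1, 130.0, 72.6]
eef_rot: [3.141, 0.001, 0.07]
wrist_force: [-0.9, -1.0, -1.9]
finger_gap: 29.0
finger_force: 25.0
```

carry_out(
  deltas=[
    {"dp": [0, 0, 25], "roll": 0, "gripper": -1},
    {"dp": [0, 0, 45], "roll": 0, "gripper": -1},
    {"dp": [0, 0, 58], "roll": 0, "gripper": -1},
    {"dp": [0, 0, 63], "roll": 0, "gripper": -1},
    {"dp": [0, 0, 65], "roll": 0, "gripper": -1},
    {"dp": [0, 0, 65.5], "roll": 0, "gripper": -1},
    {"dp": [0, 0, 65.5], "roll": 0, "gripper": -1},
  ],
)

```text
clock: 12.45
eef_pos: [593.9, 129.6, 8.9]
eef_rot: [-3.141, -0.001, 0.069]
wrist_force: [0.4, 0.4, -1.2]
finger_gap: 29.0
finger_force: 25.0
```

carry_out(
  deltas=[
    {"dp": [0, 0, 0.7], "roll": 0, "gripper": -1},
    {"dp": [0, 0, 1], "roll": 0, "gripper": -1},
    {"dp": [0, 0, 1], "roll": 0, "gripper": -0.1},
    {"dp": [0, 0, 1], "roll": 0, "gripper": -0.1},
    {"dp": [0, 0, 1], "roll": 0, "gripper": -0.1},
    {"dp": [0, 0, 1], "roll": 0, "gripper": -0.1},
    {"dp": [0, 0, -15], "roll": 0, "gripper": -0.1},
    {"dp": [0, 0, -50], "roll": 0, "gripper": -0.1},
    {"dp": [0, 0, -90], "roll": 0, "gripper": -0.1},
    {"dp": [0, 0, -110], "roll": 0, "gripper": 0.0},
    {"dp": [0, 0, -110], "roll": 0, "gripper": 0.0},
  ],
)

```text
clock: 13.37
eef_pos: [595.5, 130.0, 123.3]
eef_rot: [-3.141, -0.008, 0.069]
wrist_force: [-0.1, -0.0, 1.0]
finger_gap: 46.5
finger_force: 0.0
```

carry_out(
  deltas=[
    {"dp": [-18, 30, 0], "roll": -7, "gripper": 0.05},
    {"dp": [-36, 60, 0], "roll": -14, "gripper": 0.05},
    {"dp": [-54, 90, 0], "roll": -21, "gripper": 0.05},
    {"dp": [-72, 120, 0], "roll": -28, "gripper": 0.05},
    {"dp": [-90, 150, 0], "roll": -35, "gripper": 0.05},
    {"dp": [-108, 180, 0], "roll": -42, "gripper": 0.05},
    {"dp": [-126, 210, 0], "roll": -49, "gripper": 0.05},
    {"dp": [-144, 240, 0], "roll": -56, "gripper": 0.05},
    {"dp": [-162, 270, 0], "roll": -63, "gripper": 0.05},
    {"dp": [-180, 304.5, 0], "roll": -70, "gripper": 0.05},
    {"dp": [-180, 304.5, 0], "roll": -77, "gripper": 0.05},
    {"dp": [-180, 304.5, 0], "roll": -83.5, "gripper": 0.05},
  ],
)

```text
clock: 14.37
eef_pos: [433.6, -188.4, 117.3]
eef_rot: [-3.141, -0.0, 1.502]
wrist_force: [0.8, 0.6, 0.6]
finger_gap: 49.3
finger_force: 0.0
```

carry_out(
  deltas=[
    {"dp": [0, 0, 0], "roll": 0, "gripper": 0.05},
    {"dp": [0, 0, 0], "roll": 0, "gripper": 0.05},
    {"dp": [0, 0, 0], "roll": 0, "gripper": 0.05},
  ],
)

```text
clock: 14.62
eef_pos: [434.9, -186.2, 117.6]
eef_rot: [-3.141, -0.0, 1.496]
wrist_force: [0.4, -0.3, 0.0]
finger_gap: 49.2
finger_force: 0.0
```

Run:
```python
from h import *
c=Cam('wrist'); c.save('pics/w6.png'); print(c.st['eef_pos'],c.st['eef_rot'],c.st['joints'].round(2),c.st['finger_gap'],c.st['qd'].round(2)); find(c,['spigot_a_center','wedge_a_center'],pmin=.15)
for d in models.cut_out('wrist','wedge_a_center')[:1]:
    k,_=cv2.findContours(d['region'].astype(np.uint8),0,1); print(cv2.minAreaRect(max(k,key=len)))
```

```text
[ 434.90907447 -186.16760095  117.59519668] [-3.14109168e+00 -2.25567198e-04  1.49559083e+00] [-0.48  0.23  1.83  0.    1.08 -0.41] 49.195809349043984 [ 0.01 -0.   -0.    0.    0.   -0.01]
spigot_a_center 0.82 box [114  64 189 117] cen [150.   89.7] xy@h [338.9 -82.2] rgb [ 33.  81. 193.] 2935
```

View pics/w6.png

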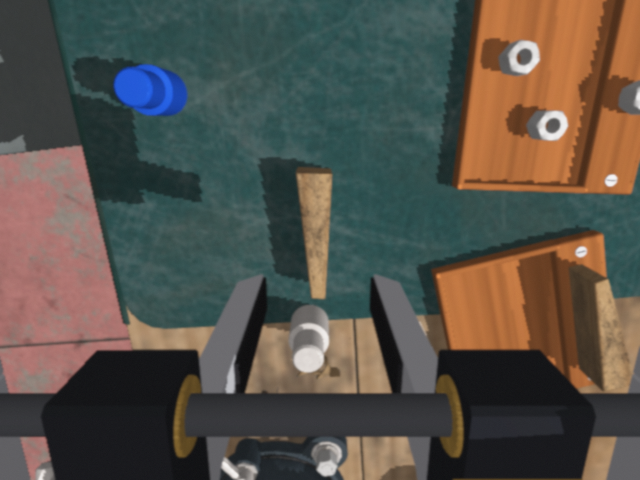

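carry_out(
  deltas=[
    {"dp": [0, 0, 35], "roll": -1.7, "gripper": 0.05},
    {"dp": [0, 0, 70], "roll": -1.7, "gripper": 0.05},
    {"dp": [0, 0, 100], "roll": -1.7, "gripper": 0.05},
    {"dp": [0, 0, 114], "roll": -1.7, "gripper": 0.05},
    {"dp": [0, 0, 114], "roll": -1.7, "gripper": 0.05},
    {"dp": [0, 0, 114], "roll": -1.7, "gripper": -0.3},
    {"dp": [0, 0, 114], "roll": -1.7, "gripper": -1},
    {"dp": [0, 0, 114], "roll": -1.7, "gripper": -1},
    {"dp": [0, 0, 114], "roll": -1.7, "gripper": -1},
    {"dp": [0, 0, 114], "roll": -1.7, "gripper": -1},
    {"dp": [0, 0, 114], "roll": -1.7, "gripper": -1},
    {"dp": [0, 0, 114], "roll": -1.7, "gripper": -1},
  ],
  newtons=30,
)

```text
clock: 15.82
eef_pos: [435.0, -186.6, 4.2]
eef_rot: [3.141, 0.0, 1.529]
wrist_force: [-0.8, 1.6, 3.3]
finger_gap: 17.5
finger_force: 29.9
```

carry_out(
  deltas=[
    {"dp": [0, 0, -20], "roll": 0, "gripper": -1},
    {"dp": [0, 0, -55], "roll": 0, "gripper": -1},
    {"dp": [0, 0, -75], "roll": 0, "gripper": -1},
    {"dp": [-20, 33, -75], "roll": -4, "gripper": -1},
    {"dp": [-40, 65, -75], "roll": -8, "gripper": -1},
    {"dp": [-60, 98, -75], "roll": -12.7, "gripper": -1},
    {"dp": [-78, 127, -75], "roll": -12.7, "gripper": -1},
    {"dp": [-88, 144, -75], "roll": -12.7, "gripper": -1},
    {"dp": [-88, 144, -75], "roll": -12.7, "gripper": -1},
    {"dp": [-88, 144, -75], "roll": -12.7, "gripper": -1},
    {"dp": [-88, 144, -75], "roll": -12.7, "gripper": -1},
  ],
)

```text
clock: 16.73
eef_pos: [574.4, -280.0, 78.6]
eef_rot: [-3.141, -0.001, 1.751]
wrist_force: [-0.1, -0.5, -0.2]
finger_gap: 16.9
finger_force: 29.9
```

Run:
```python
from h import *
c=Cam('wrist'); c.save('pics/w7.png'); print(c.st['eef_pos'],c.st['eef_rot'],c.st['finger_gap'])
c=Cam('side'); cv2.imwrite('pics/s7.png',np.hstack([cv2.resize(Cam('wrist').im,(400,300)),cv2.resize(c.im[190:310,150:310],(400,300))])[:,:,::-1])
```

```text
[ 574.37257927 -279.95833251   78.56472815] [-3.14077646e+00 -6.89554805e-04  1.75073881e+00] 16.894112269697267
```

View pics/s7.png

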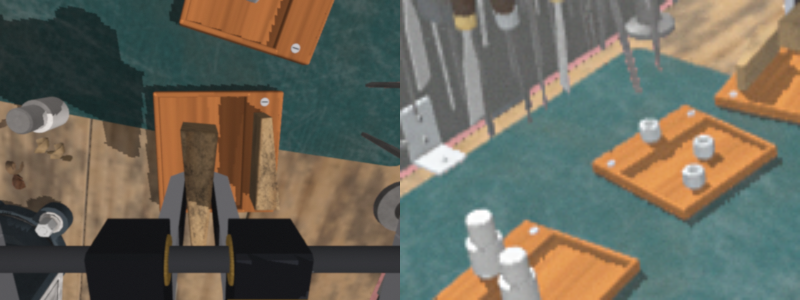

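carry_out(
  deltas=[
    {"dp": [0, 0, 30], "roll": 0, "gripper": -1},
    {"dp": [0, 0, 52], "roll": 0, "gripper": -1},
    {"dp": [0, 0, 64], "roll": 0, "gripper": -1},
    {"dp": [0, 0, 68], "roll": 0, "gripper": -1},
    {"dp": [0, 0, 70], "roll": 0, "gripper": -1},
    {"dp": [0, 0, 70.5], "roll": 0, "gripper": -1},
    {"dp": [0, 0, 71], "roll": 0, "gripper": -1},
    {"dp": [0, 0, 71], "roll": 0, "gripper": -1},
  ],
)

```text
clock: 17.55
eef_pos: [575.6, -280.7, 9.0]
eef_rot: [3.14, 0.001, 1.751]
wrist_force: [-0.1, 0.6, -0.4]
finger_gap: 17.5
finger_force: 29.9
```

carry_out(
  deltas=[
    {"dp": [0, 0, 0.7], "roll": 0, "gripper": -1},
    {"dp": [0, 0, 0.7], "roll": 0, "gripper": -0.32},
    {"dp": [0, 0, 0.7], "roll": 0, "gripper": -0.32},
    {"dp": [0, 0, 0.7], "roll": 0, "gripper": -0.32},
    {"dp": [0, 0, 0.7], "roll": 0, "gripper": -0.32},
    {"dp": [0, 0, -20], "roll": 0, "gripper": -0.32},
    {"dp": [0, 0, -60], "roll": 0, "gripper": -0.32},
    {"dp": [0, 0, -100], "roll": 0, "gripper": 0.2},
    {"dp": [0, 0, -110], "roll": 0, "gripper": 0.2},
    {"dp": [0, 0, -110], "roll": 0, "gripper": 0.2},
  ],
)

```text
clock: 18.38
eef_pos: [576.5, -281.2, 121.9]
eef_rot: [3.137, 0.004, 1.751]
wrist_force: [0.3, -0.5, -0.5]
finger_gap: 48.9
finger_force: 0.0
```

carry_out(
  deltas=[
    {"dp": [5, -20, 0], "roll": 7, "gripper": 0.2},
    {"dp": [10, -40, 0], "roll": 14, "gripper": 0.2},
    {"dp": [15, -60, 0], "roll": 21, "gripper": 0.2},
    {"dp": [20, -80, 0], "roll": 28, "gripper": 0.2},
    {"dp": [25, -100, 0], "roll": 35, "gripper": 0.2},
    {"dp": [30, -120, 0], "roll": 42, "gripper": 0.2},
    {"dp": [37, -135, 0], "roll": 49, "gripper": 0.2},
    {"dp": [43.5, -146.5, 0], "roll": 56, "gripper": 0.2},
    {"dp": [43.5, -146.5, 0], "roll": 63, "gripper": 0.2},
    {"dp": [43.5, -146.5, 0], "roll": 70, "gripper": 0.2},
    {"dp": [43.5, -146.5, 0], "roll": 77, "gripper": 0.2},
    {"dp": [43.5, -146.5, 0], "roll": 84, "gripper": 0.2},
  ],
)

```text
clock: 19.38
eef_pos: [422.6, -263.5, 116.6]
eef_rot: [-3.14, 0.001, 0.278]
wrist_force: [0.2, -0.1, 0.1]
finger_gap: 56.6
finger_force: 0.0
```

carry_out(
  deltas=[
    {"dp": [0, 0, 0], "roll": 7, "gripper": 0.2},
    {"dp": [0, 0, 0], "roll": 14, "gripper": 0.2},
    {"dp": [0, 0, 0], "roll": 16, "gripper": 0.2},
    {"dp": [0, 0, 0], "roll": 16, "gripper": 0.2},
    {"dp": [0, 0, 0], "roll": 16, "gripper": 0.2},
  ],
)

```text
clock: 19.8
eef_pos: [422.8, -263.7, 116.9]
eef_rot: [-3.141, 0.001, 0.007]
wrist_force: [-0.5, 0.3, 0.6]
finger_gap: 56.3
finger_force: 0.0
```

Run:
```python
from h import *
c=Cam('wrist'); c.save('pics/w8.png'); print(c.st['eef_pos'],c.st['eef_rot'],c.st['finger_gap'],c.st['qd'].round(2)); find(c,['spigot_a_center'],pmin=.15)
print(c.proj([[423.7,-264.2,54],[423.7,-264.2,0]]))
```

```text
[ 422.79388725 -263.65483919  116.93023611] [-3.14064490e+00  1.27187631e-03  7.07421967e-03] 56.26454098423267 [ 0.   -0.   -0.   -0.    0.   -0.01]
spigot_a_center 0.76 box [ 38 311 112 377] cen [ 75.2 340.7] xy@h [339.2 -81.5] rgb [ 25.  64. 160.] 2322
[[318.69088727 250.51767925]
 [318.63874853 227.75050929]]
```

View pics/w8.png

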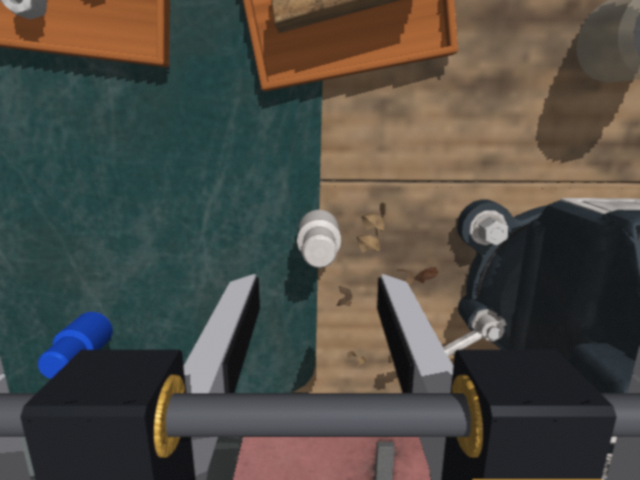

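Run:
```python
from h import *
c=Cam('wrist',False)
for p in [(458,225),(470,290),(545,207),(480,350)]:
    print(p,[c.ray(p,z)[0,:2].round().tolist() for z in (10,60,110,150)])
```

```text
(458, 225) [[429.0, -366.0], [443.0, -348.0], [456.0, -330.0], [466.0, -316.0]]
(470, 290) [[378.0, -381.0], [400.0, -360.0], [422.0, -340.0], [440.0, -324.0]]
(545, 207) [[443.0, -428.0], [454.0, -399.0], [465.0, -371.0], [474.0, -348.0]]
(480, 350) [[326.0, -394.0], [357.0, -372.0], [388.0, -349.0], [413.0, -331.0]]
```

carry_out(
  deltas=[
    {"dp": [0.5, 0.5, 0], "roll": -7, "gripper": 0.2},
    {"dp": [0.5, 0.5, 0], "roll": -14, "gripper": 0.2},
    {"dp": [0.5, 0.5, 0], "roll": -21, "gripper": 0.2},
    {"dp": [0.5, 0.5, 0], "roll": -28, "gripper": 0.2},
    {"dp": [0.5, 0.5, 0], "roll": -35, "gripper": 0.2},
    {"dp": [0.5, 0.5, 0], "roll": -42, "gripper": 0.2},
    {"dp": [0.5, 0.5, 0], "roll": -49, "gripper": 0.2},
    {"dp": [0.5, 0.5, 0], "roll": -56, "gripper": 0.2},
    {"dp": [0.5, 0.5, 0], "roll": -63, "gripper": 0.2},
    {"dp": [0.5, 0.5, 0], "roll": -70, "gripper": 0.2},
    {"dp": [0.5, 0.5, 0], "roll": -77, "gripper": 0.2},
    {"dp": [0.5, 0.5, 0], "roll": -84, "gripper": 0.2},
  ],
)

```text
clock: 20.9
eef_pos: [423.6, -264.3, 117.7]
eef_rot: [-3.141, -0.0, 1.479]
wrist_force: [0.2, 0.2, -0.7]
finger_gap: 56.3
finger_force: 0.0
```

carry_out(
  deltas=[
    {"dp": [0, 0, 0], "roll": 0, "gripper": 0.2},
    {"dp": [0, 0, 20], "roll": 0, "gripper": 0.2},
    {"dp": [0, 0, 55], "roll": 0, "gripper": 0.2},
    {"dp": [0, 0, 90], "roll": 0, "gripper": 0.2},
    {"dp": [0, 0, 108], "roll": 0, "gripper": 0.2},
    {"dp": [0, 0, 113], "roll": 0, "gripper": 0.2},
    {"dp": [0, 0, 113], "roll": 0, "gripper": 0.2},
    {"dp": [0, 0, 113], "roll": 0, "gripper": -0.2},
    {"dp": [0, 0, 113], "roll": 0, "gripper": -1},
    {"dp": [0, 0, 113], "roll": 0, "gripper": -1},
    {"dp": [0, 0, 113], "roll": 0, "gripper": -1},
    {"dp": [0, 0, 113], "roll": 0, "gripper": -1},
  ],
  newtons=25,
)

```text
clock: 21.9
eef_pos: [423.9, -264.7, 5.7]
eef_rot: [3.141, 0.001, 1.471]
wrist_force: [-2.1, -0.2, 6.7]
finger_gap: 28.3
finger_force: 25.1
```

carry_out(
  deltas=[
    {"dp": [0, 0, 0], "roll": 0, "gripper": -1},
    {"dp": [0, 0, 0], "roll": 0, "gripper": -1},
  ],
)

```text
clock: 22.07
eef_pos: [423.9, -264.7, 5.7]
eef_rot: [3.141, 0.001, 1.471]
wrist_force: [-1.7, 0.8, 7.1]
finger_gap: 28.6
finger_force: 25.1
```

carry_out(
  deltas=[
    {"dp": [0, 0, -15], "roll": 0, "gripper": -1},
    {"dp": [0, 0, -45], "roll": 0, "gripper": -1},
    {"dp": [10, 3, -80], "roll": 5, "gripper": -1},
    {"dp": [40, 12, -90], "roll": 12, "gripper": -1},
    {"dp": [75, 22, -90], "roll": 19, "gripper": -1},
    {"dp": [110, 32, -90], "roll": 26, "gripper": -1},
    {"dp": [145, 42, -90], "roll": 33, "gripper": -1},
    {"dp": [180, 52, -90], "roll": 40, "gripper": -1},
    {"dp": [215, 62, -90], "roll": 47, "gripper": -1},
    {"dp": [250, 72, -90], "roll": 54, "gripper": -1},
    {"dp": [285, 82, -90], "roll": 61, "gripper": -1},
    {"dp": [320, 92, -90], "roll": 68, "gripper": -1},
  ],
)

```text
clock: 23.07
eef_pos: [546.5, 44.7, 95.1]
eef_rot: [3.142, -0.0, 0.351]
wrist_force: [1.5, -0.1, -2.0]
finger_gap: 28.6
finger_force: 25.0
```

carry_out(
  deltas=[
    {"dp": [0, 0, 0], "roll": 7, "gripper": -1},
    {"dp": [0, 0, 0], "roll": 12, "gripper": -1},
    {"dp": [0, 0, 0], "roll": 12, "gripper": -1},
    {"dp": [0, 0, 0], "roll": 12, "gripper": -1},
    {"dp": [0, 0, 0], "roll": 12, "gripper": -1},
  ],
)

```text
clock: 23.48
eef_pos: [546.2, 42.5, 95.0]
eef_rot: [3.142, -0.0, 0.15]
wrist_force: [0.7, -0.1, -1.9]
finger_gap: 28.6
finger_force: 25.0
```

Run:
```python
from h import *
c=Cam('wrist'); c.save('pics/w9.png'); s=c.st; print(s['eef_pos'],s['eef_rot'],s['finger_gap'])
y=s['eef_rot'][2]; d=np.array([564.3,88])-s['eef_pos'][:2]
print('tx,ty',d@[np.cos(y),np.sin(y)],d@[np.sin(y),-np.cos(y)])
```

```text
[546.19396994  42.50266051  95.04350738] [ 3.14158474e+00 -3.38869233e-05  1.50150172e-01] 28.609053204053694
tx,ty 24.708105395750895 -42.27701211029701
```

View pics/w9.png

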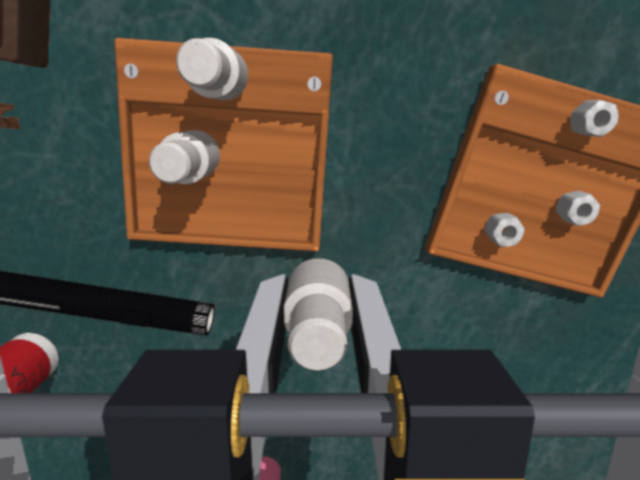

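carry_out(
  deltas=[
    {"dp": [12, -21, 0], "roll": 3, "gripper": -1},
    {"dp": [24.5, -42, 0], "roll": 5, "gripper": -1},
    {"dp": [24.5, -42, 0], "roll": 5, "gripper": -1},
    {"dp": [24.5, -42, 20], "roll": 5, "gripper": -1},
    {"dp": [24.5, -42, 45], "roll": 5, "gripper": -1},
    {"dp": [24.5, -42, 65], "roll": 5, "gripper": -1},
    {"dp": [24.5, -42, 77], "roll": 5, "gripper": -1},
    {"dp": [24.5, -42, 82], "roll": 5, "gripper": -1},
    {"dp": [24.5, -42, 84], "roll": 5, "gripper": -1},
    {"dp": [24.5, -42, 84.5], "roll": 5, "gripper": -1},
    {"dp": [24.5, -42, 84.5], "roll": 5, "gripper": -1},
  ],
)

```text
clock: 24.45
eef_pos: [564.9, 87.9, 11.4]
eef_rot: [-3.142, -0.001, 0.06]
wrist_force: [-0.2, -1.1, -1.4]
finger_gap: 28.4
finger_force: 25.0
```

Lower onto the floor, release, rise and back away.

carry_out(
  deltas=[
    {"dp": [0, 0, 0.8], "roll": 0, "gripper": -1},
    {"dp": [0, 0, 1.5], "roll": 0, "gripper": -1},
    {"dp": [0, 0, 1.5], "roll": 0, "gripper": -1},
    {"dp": [0, 0, 1.5], "roll": 0, "gripper": -0.1},
    {"dp": [0, 0, 1.5], "roll": 0, "gripper": -0.1},
    {"dp": [0, 0, 1.5], "roll": 0, "gripper": -0.1},
    {"dp": [0, 0, 1.5], "roll": 0, "gripper": -0.1},
    {"dp": [0, 0, -15], "roll": 0, "gripper": -0.1},
    {"dp": [0, 0, -50], "roll": 0, "gripper": -0.1},
    {"dp": [0, 0, -90], "roll": 0, "gripper": -0.1},
    {"dp": [0, 0, -130], "roll": 0, "gripper": -0.1},
    {"dp": [0, 0, -160], "roll": 0, "gripper": -0.1},
  ],
)

```text
clock: 25.45
eef_pos: [564.6, 88.0, 173.9]
eef_rot: [-3.141, -0.003, 0.06]
wrist_force: [0.8, -0.4, -0.5]
finger_gap: 42.0
finger_force: 0.0
```

carry_out(
  deltas=[
    {"dp": [-30, 30, -30], "roll": 0, "gripper": -0.1},
    {"dp": [-60, 60, -60], "roll": 0, "gripper": -0.1},
    {"dp": [-80, 90, -80], "roll": 0, "gripper": -0.1},
    {"dp": [-80, 120, -80], "roll": 0, "gripper": -0.1},
    {"dp": [-80, 160, -80], "roll": 0, "gripper": -0.1},
    {"dp": [-80, 180, -80], "roll": 0, "gripper": -0.1},
    {"dp": [-80, 180, -80], "roll": 0, "gripper": -0.1},
    {"dp": [-80, 180, -80], "roll": 0, "gripper": -0.1},
  ],
)

```text
clock: 26.12
eef_pos: [495.1, -97.3, 250.3]
eef_rot: [-3.141, 0.0, 0.058]
wrist_force: [0.4, -0.1, 0.7]
finger_gap: 42.1
finger_force: 0.0
```

Run:
```python
from h import *
c=Cam('wrist'); s=Cam('side')
w=cv2.resize(c.im,(560,420))[:300]; 
cv2.imwrite('pics/fin.png',np.vstack([cv2.resize(c.im[0:200],(800,250)),cv2.resize(s.im[160:400,90:410],(800,350),interpolation=cv2.INTER_CUBIC)])[:,:,::-1])
```

```text
(no output)
```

View pics/fin.png

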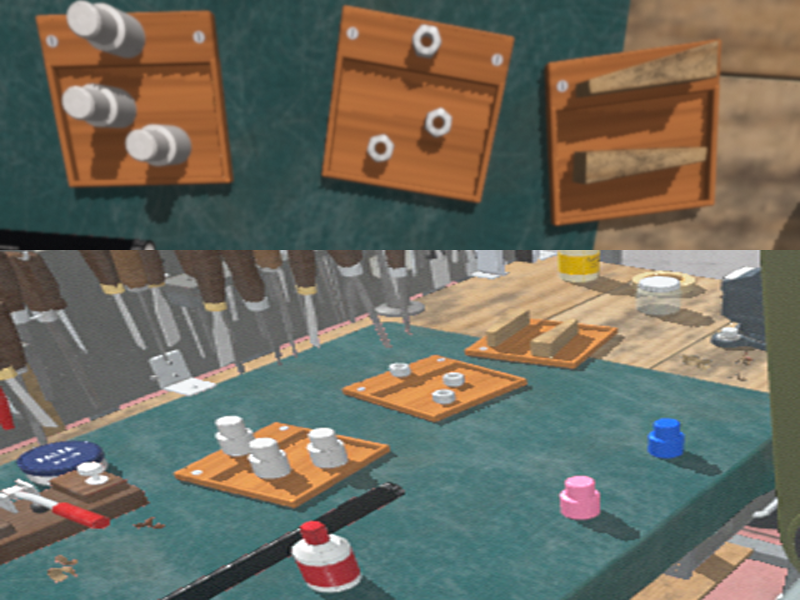

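```bash
python3 -c "
from cell import manip; print(manip.sign_off())"
```

```text
the job is handed in; nothing more can be done
None
```

All five parts are in their matching trays and the job is handed in: nuts flat and apart, both spigots upright with the thick end down, the wedge flat, and the bottle and jar untouched, after about 26 s of the 112 s allowed.

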